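# Close the hook canister and stow it in the tackle box

### The arm

A 7-joint arm with a two-finger parallel gripper is mounted at the origin on the work surface. World frame = base frame: x ahead of the robot, y to its left, z up, the work surface at z = 0. Lengths are in mm, angles in rad, forces in N, time in s.
With the tool pointing down it reaches from about 425 to 875 mm from the base axis. Payload 8.4 kg.
Tool frame: the origin (TCP) lies at the centre of the arm's flange, where the gripper is bolted on; the fingertips stand 173 mm ahead of it and the grasp point (between the pads) lies env.grip_depth ahead of it (env.grip_depth is the distance from the TCP to the grasp point, in mm); z points along the fingers, y is the line along which they close (so a half turn about z gives the same grasp; the last joint's range is limited). The gripper opens to 85 mm and grips with 20 to 120 N. Pads are 22 mm wide; open, the fingers measure 114 mm over their backs; the gripper's body (76 mm by 85 mm) begins 54 mm behind the grasp point. The pads swing forward as they close: fully open they stand 13 mm farther back than shut.
Start: joints at [-1.263, 0.333, 0.04, 1.465, -0.013, 1.343, -0.059], TCP at [257.189, 596.931, 404.708] pointing down, gripper open.
Joint ranges: [-2.58, 2.58], [-0.38, 2.09], [-1.3, 1.39], [0.25, 2.4], [-1.5, 4.64], [0.08, 2.09], [-2.65, 2.65]. Speed limits (rad/s): [2.22, 2.22, 2.79, 2.79, 3.14, 3.14, 3.14].

### API

Orientations are given as a rotation vector (axis times angle).
In Python, from cell import status, viewer, workorder, env gives the robot as it stands.
- The arm moves only by the tool drive_tool, never from a script. Its argument "steps" is a list of rows, each a list of 3 entries, a list of its own where there are three numbers: the turn, a rotation vector about the tool's x, y, z in degrees, then the shift along the tool's x, y, z in cm, then the opening, from 0 (shut) to 1 (fully open). A call has exactly 8 rows; each row is the pose to reach, as a shift and turn from the pose commanded when the call began, along the tool's axes at that moment; what a row does not reach only later rows make up. A row lasts 1/12 s, in which the tool goes at most 41.7 mm and 7.16 degrees, less where a joint would pass 70% of its speed; a pose out of reach is approached as far as the arm can. A call with a gripper value outside its range is refused whole. The fingers move at their own pace and stop on an object; "force" is the grip in N (left out, the last holds). Time passes only in rows, so rows that repeat a pose let the fingers close, or fill a call up. It gives the time, the measured TCP pose, the force, the opening and the grip force at its end, in the units of the state.
- status.get_state(): the state, without advancing time (a new reading comes with each control period).
- viewer.read_camera(name): name is "scene" or "top"; returns a dict with "pixels" (384x512x3 uint8, blue, green, red), "mtx" (3x3 intrinsics, pixels), "k1" (the pictures are not rectified: a ray, as slopes to the right and down, at radius r is drawn at 1 + k1 r^2 times it, then the intrinsics apply), "position" and "attitude" of the camera in the world. Camera axes: x right, y down, z forward; pixel columns grow to the right and rows downward; lengths in mm; the calibration is good to about 2 mm. A picture is of the moment at which its call begins. There is no depth.
- workorder.finish_job(): hands the job in; it is judged then, once.
The state is a dict: "t": time; "joint_positions": joint angles; "qvel": joint speeds; "joint_torque": joint torques, N m; "eef_pos": TCP position; "orientation": TCP orientation; "ft_force": force on the tool from outside, world axes, zero at the start; "moment": the same for the moment, N m; "gripper_width": finger opening in mm; "grip_force": force on a finger pad.
Only numpy, scipy, OpenCV 4.12 (cv2) and the standard library are available. Lean on these libraries where they do the work, as an engineer would, in place of code of your own. Each camera call takes 0.05 s, during which the arm holds its last target. There are 200 camera calls.

### The job

The tackle box's sprung tray holds the lower half of a twist-lock canister with the hook tin already standing in it. Press the box's button so that the tray pops out, put the larger of the two canister caps over the tin and close it (press it down against the seal and turn it clockwise until it locks and stays down by itself), then push the tray home until it clicks and stays shut. Leave everything else on the table where it is.

Things in the scene. Friction and masses are not known exactly. Their poses are not given: they have to be found in the camera images.
- tray (a joint): The tackle box's sprung tray, m: 0 shut and latched, 0.15 fully out. Once released, a damped spring throws it out in about 1 s and keeps pushing it outwards with 4 N (out) to 7 N (shut). To shut it push it 1 to 2 mm past 0 (hard stop 3 mm past): a ramped tooth clicks behind a pin on the tray and then holds it. This takes 10 to 15 N near the end.
- box_mouth (a point): Middle of the upper edge of the tray's opening in the orange tackle box, 105 mm above the table; the box (240 mm deep, 180 wide, lid top at 132) is fixed to the table. x points into the box, along the tray's travel, z up. With the cap only resting on the lugs, the canister is too tall to go in.
- tray_lip (a point): Middle of the outer face of the finger lip on the tray's front: lip 110 mm wide, 14 mm tall, 14 mm proud of the front panel, centred 88 mm above the table; the panel (180 wide) reaches from 4 to 103 mm above the table. x points into the box along the tray's travel: push along +x to shut it.
- button_top (a point): Middle of the top of the black round push button (25 mm across, standing 11 mm above the box's lid) at a front corner of the box, 143 mm above the table. Press it straight down: travel 7 mm, 2.5 N at the start, 6 N at the bottom; the tray is free after about 4 mm. It springs back.
- neck (a point): Centre of the neck's rim on the canister's lower shell, 54 mm above the table; z up; moves with the tray, 72 mm behind its front panel and 78 mm in front of the box when the tray is out. Neck 49 mm across with a tapered rim, 44 mm at the top. The shell (68 mm across) is held in a rubber pocket of the tray: it cannot lift and slips round only above 1 N m of twist.
- lug_tops (a point): On the neck's axis, level with the tops of its three lugs, 9.5 mm below the rim. Lugs 120 degrees apart, 8 mm wide, 5 mm thick, standing 5.5 mm out from the neck. Which way they point differs every time and is not told by any frame here: find it by touch (or see it). A cap whose gaps miss the lugs rests its mouth here; when the gaps meet them it can drop 5.5 mm onto the seal.
- cap_home (a point): On the neck's axis, 18 mm below the rim: where the centre of the cap's mouth lies when locked. The sprung seal ring below starts to carry the mouth 3 mm above here (with 6 N). Press the mouth to 3 to 4 mm below here (about 11 N; hard stop at 4.5), turn the cap clockwise seen from above by about 61 degrees from the lugs' entry, until it stops; let go and the seal lifts it here.
- hook_tin: Closed metal tin, 34 mm across, 50 mm tall, origin under its centre. It stands loose in the lower shell and rises 10 mm above the neck's rim. It stays there.
- cap: The larger cap: a hollow drab plastic shell, standing mouth down, 69 mm across, 63 mm tall with its bar, about 110 g. Origin at the centre of the mouth's edge, z up, x along the bar. Inside the mouth three tracks each have an entry gap 34 degrees wide for a lug (16 degrees wide), centred 0, 120 and 240 degrees from x; anticlockwise (from above) of each gap lie a hump, a recess and a stop.
- cap_bar (a point): Middle of the grip bar on top of the larger cap, 51 mm above its mouth: 52 mm long (along x), 18 mm thick (along y), 24 mm tall, from the cap's flat shoulder at 39 mm to its top at 63 mm above the mouth. Take it from above, closing across its thickness, fingertips just above the shoulder.
- small_cap: Bystander: a smaller cap of the same look, 48 mm across, 40 mm tall with its bar. It does not fit. Origin under its centre.
- reel: Bystander: silver drum reel on its foot, 75 x 88 mm with its crank, 72 mm tall. Origin under its foot's centre.
- pirk: Bystander: lying wooden pirk, 140 mm long with its hook, 22 mm thick. Origin under its centre, x along it.
- long_float: Bystander: lying slim plastic float, 135 mm long with its stem, 20 mm thick. Origin under its centre, x along it.
- round_float: Bystander: lying round plastic float, 96 mm long with its stem, 32 mm thick. Origin under its centre, x along it.
- line_spool: Bystander: spool of line, 60 mm across, 34 mm tall. Origin under its centre.
Not all that is in view belongs to the job. Leave any blue, red or yellow look-alike of the cap alone.

How it is judged (in metres and radians):
On the way, in this order (a step that is already met when the one before it is completed fails the run):
1. the button has been pressed and the tray has popped out (value of joint tray above 0.13 m), for 0.1 s.
2. with the tray out, the cap is locked on over the tin and stays down by itself, not touched (z of cap in the frame of neck between -0.0195 and -0.0163 m and horizontal distance between cap and neck below 0.004 m and angle between cap's own z axis and vertical below 0.08 rad and horizontal distance between hook_tin and neck below 0.007 m and angle between hook_tin's own z axis and vertical below 0.15 rad and value of joint tray above 0.09 m and contact force between the fingers and cap below 0.3 N), for 0.2 s.
At the end, for the whole second after the job is handed in: The tray is latched shut (joint under 4 mm) and holds by itself; inside it the larger cap is locked on the lower shell (mouth 16.3 to 19.5 mm below the neck's rim, within 4 mm of its axis, level within 0.08 rad, at rest) with the hook tin upright inside (within 7 mm of the axis) (z of cap in the frame of neck between -0.0195 and -0.0163 m and horizontal distance between cap and neck below 0.004 m and angle between cap's own z axis and vertical below 0.08 rad and horizontal distance between hook_tin and neck below 0.007 m and angle between hook_tin's own z axis and vertical below 0.15 rad and value of joint tray below 0.004 m and linear speed of cap below 0.02 m/s); the robot touches nothing.
It fails at once if a bystander on the table is shifted by more than 30 mm (distance of any of small_cap, reel, pirk, long_float, round_float, line_spool from where it was at the start of the episode above 0.03 m).
It also fails if it takes over 72 s, if anything falls off the work surface, if the arm or the gripper's body presses on something with over 40 N, if the wrist force passes 120 N, or if a joint passes its speed limit or range.

## Working session

There is one attempt and no reset: what is moved stays moved. The work goes in short steps, Python scripts to look and compute and a tool call to move; the robot and the scene stay as the last step left them, time stands still between calls to the robot, and variables do not carry over. Pictures are saved under pics/ and viewed, at most 10 in all, crops included, and the job is handed in when it is done.

Besides the shell and the picture viewer there is one more tool, called after ">>>" in YAML: its name, and indented under it one key for each argument. drive_tool: Moves the arm, as the interface text tells. Its arguments: {"type":"object","properties":{"steps":{"type":"array"},"force":{"type":"number"}},"required":["steps"]}

```bash
mkdir -p pics; ls; cat > h.py <<'E'
import numpy as np,cv2
from scipy.spatial.transform import Rotation as R
from cell import status,viewer,workorder,env
def cam(n,f=None):
    c=viewer.read_camera(n)
    if f: cv2.imwrite('pics/'+f,c['pixels'])
    return c
E
python3 - <<'E'
from h import *
import pickle
for n in('scene','top'):
    c=cam(n,n+'0.png');pickle.dump(c,open(n+'.pkl','wb'));print({k:v for k,v in c.items() if k!='pixels'})
print(status.get_state(),env.grip_depth)
E
```

```text
pics
{'mtx': array([[385.29206214,   0.        , 260.70779846],
       [  0.        , 385.29206214, 196.74225322],
       [  0.        ,   0.        ,   1.        ]]), 'k1': -0.09050281760534015, 'position': array([1206.866667  , -184.99451993,  945.82501708]), 'attitude': array([-2.14151818, -1.36138931,  0.47379592])}
{'mtx': array([[353.18411972,   0.        , 258.47417809],
       [  0.        , 353.18411972, 191.40325872],
       [  0.        ,   0.        ,   1.        ]]), 'k1': 0.03568570975504797, 'position': array([511.8759409 ,  76.16250588, 872.3165623 ]), 'attitude': array([-2.13408744,  2.12673079, -0.13392636])}
{'t': 0.1, 'joint_positions': array([-1.26319383,  0.3338378 ,  0.03987366,  1.46619746, -0.01337113,
        1.34333205, -0.05850107]), 'qvel': array([-0.00068098, -0.00180964,  0.00203839, -0.0023231 , -0.00070628,
        0.00150951,  0.00055927]), 'joint_torque': array([ 5.20065922e-03, -6.60023832e+01,  1.37097627e+00, -4.06472075e+01,
        1.70889177e-02,  8.82309076e-03, -1.92022338e-05]), 'eef_pos': array([257.13460774, 596.79196137, 403.90446306]), 'orientation': array([-6.34587084e-01, -3.07665070e+00,  2.35399145e-03]), 'ft_force': array([-0.27205562,  0.19595898,  0.39363076]), 'moment': array([0.06091722, 0.00338175, 0.00192893]), 'grip_force': 0.0, 'gripper_width': 85.2867382445849} 154.70000000000002
```

View pics/scene0.png

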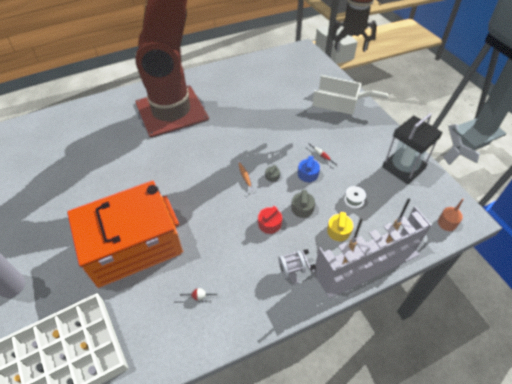

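View pics/top0.png

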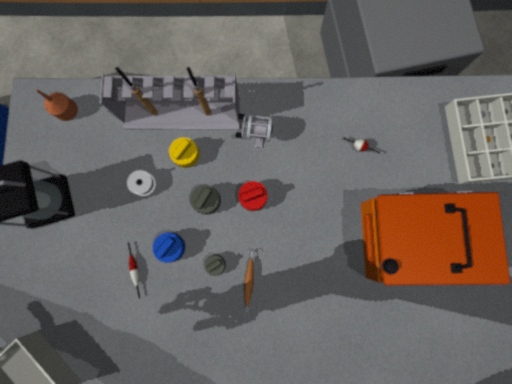

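The scene view shows the orange box at about (125,232), button (152,189), larger drab cap (303,204) and small cap (272,173). In the top view, the cap is at (205,199), button (391,266), and the tray lip faces left near (370,238). I'll enlarge both.

```bash
cat >> h.py <<'E'
def und(c,uv):
    uv=np.atleast_2d(np.array(uv,float));K=c['mtx']
    return cv2.undistortPoints(uv.reshape(-1,1,2),K,np.array([c['k1'],0,0,0,0.]))[:,0]
def px2w(c,uv,z):
    n=und(c,uv);d=R.from_rotvec(c['attitude']).apply(np.c_[n,np.ones(len(n))]);p=c['position']
    return p+d*((z-p[2])/d[:,2])[:,None]
def w2px(c,P):
    r=R.from_rotvec(c['attitude']).inv();q=r.apply(np.atleast_2d(P)-c['position'])
    n=q[:,:2]/q[:,2:];f=1+c['k1']*(n**2).sum(1,keepdims=True)
    return n*f*c['mtx'][0,0]+c['mtx'][:2,2]
E
python3 - <<'E'
from h import *
import pickle
c=pickle.load(open('top.pkl','rb'));p=c['pixels']
a=cv2.resize(p[179:219,185:225],None,fx=10,fy=10,interpolation=cv2.INTER_CUBIC)
b=cv2.resize(p[187:297,357:437],(400,550),interpolation=cv2.INTER_CUBIC)
m=np.zeros((550,800,3),np.uint8);m[:400,:400]=a;m[:550,400:]=b
cv2.imwrite('pics/crop1.png',m)
E
```

```text
(no output)
```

View pics/crop1.png

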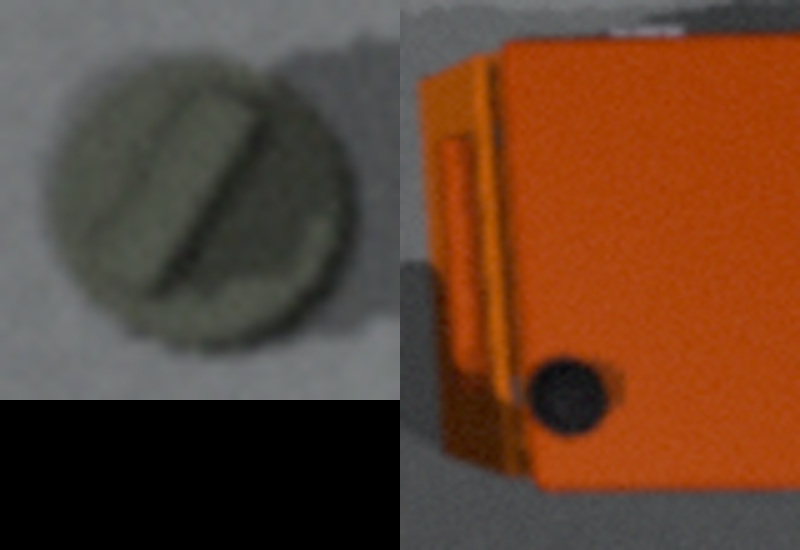

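The crop shows the cap's bar running lower-left to upper-right, with top-face centre about crop (178,190), i.e. px (202.4,197.6). Button top is at px (390.2,266); the lid's front edge runs from (378,195.7) to (383.6,284.2).

```bash
python3 - <<'E'
from h import *
import pickle
np.set_printoptions(precision=1,suppress=True)
c=pickle.load(open('top.pkl','rb'))
o=lambda u,v:(185+u/10-.45,179+v/10-.45)
B=px2w(c,[o(205,88),o(252,110),o(100,260),o(155,295)],63);print('bar',B,B.mean(0))
e=(B[0]+B[1]-B[2]-B[3])/2;print('bar dir',np.linalg.norm(e),np.degrees(np.arctan2(e[1],e[0])))
print('cap circ ctr z~25',px2w(c,o(205,200),30))
bt=px2w(c,(390.2,266),143);print('button',bt)
L=px2w(c,[(378,195.7),(383.6,284.2)],132);print('lid edge',L)
d=L[1]-L[0];print(np.linalg.norm(d));n=d[:2]/np.linalg.norm(d);m=L.mean(0)
print('edge dir',n)
print('lid far',px2w(c,[(502,194),(508,284)],132))
print('bystanders',px2w(c,[(214,264),(252,195),(184,152),(169,247),(141,183),(249,280),(361,146),(257,128),(134,270)],20))
st=status.get_state();r=R.from_rotvec(st['orientation']).as_matrix();print(r)
s=cam('scene');  
print('scene chk button', w2px(s,bt), 'bar',w2px(s,B.mean(0)))
E
```

```text
bar [[645.  222.4  63. ]
 [639.8 211.2  63. ]
 [604.6 245.6  63. ]
 [596.5 232.5  63. ]] [621.5 227.9  63. ]
bar dir 47.38199981167533 -28.02077340443914
cap circ ctr z~25 [[623.  227.5  30. ]]
button [[ 473.3 -167.8  143. ]]
lid edge [[ 616.3 -154.1  132. ]
 [ 436.9 -156.5  132. ]]
179.44132985101803
edge dir [-1. -0.]
lid far [[ 620.4 -403.1  132. ]
 [ 441.5 -396.2  132. ]]
bystanders [[ 467.9  203.4   20. ]
 [ 633.3  114.7   20. ]
 [ 741.3  285.2   20. ]
 [ 507.3  312.3   20. ]
 [ 662.7  388.4   20. ]
 [ 431.7  120.    20. ]
 [ 755.7 -153.1   20. ]
 [ 803.   103.5   20. ]
 [ 453.4  392.8   20. ]]
[[-0.9  0.4 -0. ]
 [ 0.4  0.9 -0. ]
 [-0.  -0.  -1. ]]
scene chk button [[153.  185.9]] bar [[303.9 194.4]]
```

```bash
cat >> h.py <<'E'
import json
np.set_printoptions(precision=2,suppress=True)
P0=[257.189,596.931,404.708]
def load():
    try:d=json.load(open('cmd.json'))
    except Exception:
        d=dict(p=P0,r=[-6.34587084e-01,-3.07665070e+00,2.35e-3])
    return np.array(d['p']),R.from_rotvec(d['r'])
def did(turn=(0,0,0),sh=(0,0,0)):
    "record the last row of a move call"
    p,r=load();p=p+r.apply(np.array(sh)*10);r=r*R.from_rotvec(np.radians(turn))
    json.dump(dict(p=list(p),r=list(r.as_rotvec())),open('cmd.json','w'))
def go(*targets):
    "rows for world targets (x,y,z,yaw of tool x deg or None), tool pointing straight down"
    p,r=load();x=r.as_matrix()[:,0];y0=np.degrees(np.arctan2(x[1],x[0]));print('cmd',p,y0)
    for t in targets:
        yaw=y0 if t[3] is None else t[3];a=np.radians(yaw)
        q=R.from_matrix(np.array([[np.cos(a),np.sin(a),0],[np.sin(a),-np.cos(a),0],[0,0,-1]]))
        print('turn',np.degrees((r.inv()*q).as_rotvec()),'shift',r.inv().apply(np.array(t[:3])-p)/10)
    s=status.get_state();print('meas',s['t'],s['eef_pos'],'F',s['ft_force'],s['moment'],'w',s['gripper_width'],s['grip_force'],'q7',s['joint_positions'][6])
E
python3 - <<'E'
from h import *
go((560,320,400,152),(600,100,400,152),(500,-130,345,152),(473,-168,335,152))
E
```

```text
cmd [257.19 596.93 404.71] 156.69132839656277
turn [-0.09  0.01  4.69] shift [-38.77 -13.45   0.5 ]
turn [-0.09  0.01  4.69] shift [-51.15 -32.07   0.53]
turn [-0.09  0.01  4.69] shift [-51.06 -57.14   6.06]
turn [-0.09  0.01  4.69] shift [-50.09 -61.7    7.07]
meas 0.15 [257.14 596.81 404.01] F [ 0.41  0.12 -0.77] [0.01 0.04 0.03] w 85.36330601379335 0.0 q7 -0.05849725261258294
```

>>> drive_tool:
  steps:
    - [[0, 0, 4.7], [-38.8, -13.5, 0.5], 0]
    - [[0, 0, 4.7], [-38.8, -13.5, 0.5], 0]
    - [[0, 0, 4.7], [-38.8, -13.5, 0.5], 0]
    - [[0, 0, 4.7], [-38.8, -13.5, 0.5], 0]
    - [[0, 0, 4.7], [-38.8, -13.5, 0.5], 0]
    - [[0, 0, 4.7], [-38.8, -13.5, 0.5], 0]
    - [[0, 0, 4.7], [-38.8, -13.5, 0.5], 0]
    - [[0, 0, 4.7], [-38.8, -13.5, 0.5], 0]
  force: 60

```text
t: 0.82
eef_pos: [504.1, 370.1, 400.6]
orientation: [-0.76, -3.048, 0.0]
ft_force: [0.2, 0.8, 1.1]
gripper_width: 0.2
grip_force: 0.0
```

```bash
python3 - <<'E'
from h import *
s=status.get_state();print(s['eef_pos'],s['orientation'])
E
```

```text
[504.05 370.1  400.58] [-0.76 -3.05  0.  ]
```

```bash
cat >> h.py <<'E'
def sync():
    s=status.get_state();p=s['eef_pos']+[0,0,.8];json.dump(dict(p=list(p),r=list(s['orientation'])),open('cmd.json','w'))
E
python3 - <<'E'
from h import *
sync()
go((600,150,400,152),(560,-20,400,152),(473,-168,340,152))
E
```

```text
cmd [504.05 370.1  401.38] 151.99951614280917
turn [-0.01 -0.01 -0.  ] shift [-18.81 -14.93   0.14]
turn [-0.01 -0.01 -0.  ] shift [-23.25 -31.82   0.14]
turn [-0.01 -0.01 -0.  ] shift [-22.52 -48.97   6.14]
meas 0.8167 [504.05 370.1  400.58] F [0.25 0.85 1.07] [ 0.04  0.02 -0.07] w 0.171950416631035 0.0 q7 0.4279226977701598
```

>>> drive_tool:
  steps:
    - [[0, 0, 0], [-18.8, -14.9, 0.1], 0]
    - [[0, 0, 0], [-18.8, -14.9, 0.1], 0]
    - [[0, 0, 0], [-18.8, -14.9, 0.1], 0]
    - [[0, 0, 0], [-18.8, -14.9, 0.1], 0]
    - [[0, 0, 0], [-18.8, -14.9, 0.1], 0]
    - [[0, 0, 0], [-18.8, -14.9, 0.1], 0]
    - [[0, 0, 0], [-20.0, -20.0, 0.1], 0]
    - [[0, 0, 0], [-21.0, -23.0, 0.1], 0]

```text
t: 1.48
eef_pos: [580.4, 69.4, 398.9]
orientation: [-0.759, -3.048, 0.001]
ft_force: [1.2, -0.7, 0.9]
gripper_width: -0.1
grip_force: 0.0
```

```bash
python3 - <<'E'
from h import *
sync()
go((560,-20,400,152),(473,-168,330,152))
E
```

```text
cmd [580.4   69.41 399.68] 152.01315289889996
turn [-0.06 -0.03  0.01] shift [-2.39 -8.85 -0.02]
turn [-0.06 -0.03  0.01] shift [ -1.66 -26.     6.99]
meas 1.4833 [580.4   69.41 398.88] F [ 1.16 -0.71  0.94] [-0.02 -0.05  0.03] w -0.06978874785090668 0.0 q7 0.9564142759350224
```

>>> drive_tool:
  steps:
    - [[0, 0, 0], [-2.4, -8.9, 0], 0]
    - [[0, 0, 0], [-2.4, -8.9, 0], 0]
    - [[0, 0, 0], [-1.7, -26.0, 6.5], 0]
    - [[0, 0, 0], [-1.7, -26.0, 6.5], 0]
    - [[0, 0, 0], [-1.7, -26.0, 6.5], 0]
    - [[0, 0, 0], [-1.7, -26.0, 6.5], 0]
    - [[0, 0, 0], [-1.7, -26.0, 6.5], 0]
    - [[0, 0, 0], [-1.7, -26.0, 6.5], 0]

```text
t: 2.15
eef_pos: [469.8, -171.6, 333.0]
orientation: [-0.771, -3.042, 0.002]
ft_force: [-0.7, -0.3, 0.1]
gripper_width: -0.1
grip_force: 0.0
```

```bash
python3 - <<'E'
from h import *
did((0,0,0),(-1.7,-26,6.5))
go((473,-168,330,152),(473,-168,309,152))
E
```

```text
cmd [ 473.34 -168.2   334.94] 152.01315289889996
turn [-0.06 -0.03  0.01] shift [0.04 0.   0.49]
turn [-0.06 -0.03  0.01] shift [0.04 0.   2.59]
meas 2.15 [ 469.8  -171.63  333.03] F [-0.7  -0.31  0.15] [ 0.02  0.02 -0.02] w -0.06367263098587789 0.0 q7 1.3824565075295159
```

>>> drive_tool:
  steps:
    - [[0, 0, 0], [0, 0, 1.5], 0]
    - [[0, 0, 0], [0, 0, 1.8], 0]
    - [[0, 0, 0], [0, 0, 2.1], 0]
    - [[0, 0, 0], [0, 0, 2.3], 0]
    - [[0, 0, 0], [0, 0, 2.4], 0]
    - [[0, 0, 0], [0, 0, 2.4], 0]
    - [[0, 0, 0], [0, 0, 2.4], 0]
    - [[0, 0, 0], [0, 0, 2.4], 0]

```text
t: 2.82
eef_pos: [473.4, -166.6, 310.9]
orientation: [-0.76, -3.048, -0.0]
ft_force: [-3.7, 0.2, 5.0]
gripper_width: -0.1
grip_force: 2.4
```

>>> drive_tool:
  steps:
    - [[0, 0, 0], [0, 0, 0], 0]
    - [[0, 0, 0], [0, 0, -3], 0]
    - [[0, 0, 0], [0, 0, -8.0], 0]
    - [[0, 0, 0], [-3, 8, -8.0], 0]
    - [[0, 0, 0], [-6.0, 20.0, -8.0], 1]
    - [[0, 0, 0], [-6.0, 20.0, -8.0], 1]
    - [[0, 0, 0], [-6.0, 20.0, -8.0], 1]
    - [[0, 0, 0], [-6.0, 20.0, -8.0], 1]

```text
t: 3.48
eef_pos: [621.1, -17.0, 390.6]
orientation: [0.759, 3.047, 0.001]
ft_force: [0.6, -1.7, 0.8]
gripper_width: 48.1
grip_force: 0.0
```

```bash
python3 - <<'E'
from h import *
sync()
go((600,150,400,152),(621.5,228,300,152))
import pickle
c=cam('top');s=cam('scene');pickle.dump((c,s),open('out.pkl','wb'))
u=w2px(c,[525,-77,54])[0].astype(int);v=w2px(s,[525,-77,54])[0].astype(int);print(u,v)
f=lambda p,u:cv2.resize(p[u[1]-40:u[1]+40,u[0]-40:u[0]+40],(400,400),interpolation=cv2.INTER_CUBIC)
cv2.imwrite('pics/crop2.png',np.hstack([f(c['pixels'],u),f(s['pixels'],v)]))
E
```

```text
cmd [621.06 -16.96 391.43] 152.02113372517124
turn [0.06 0.04 0.02] shift [ 9.69 13.76 -0.85]
turn [0.06 0.04 0.02] shift [11.46 21.64  9.16]
meas 3.4833 [621.06 -16.96 390.63] F [ 0.59 -1.69  0.81] [ 0.02 -0.01  0.  ] w 48.114215975644925 0.0 q7 1.1459379726125012
[334 240] [194 207]
```

View pics/crop2.png

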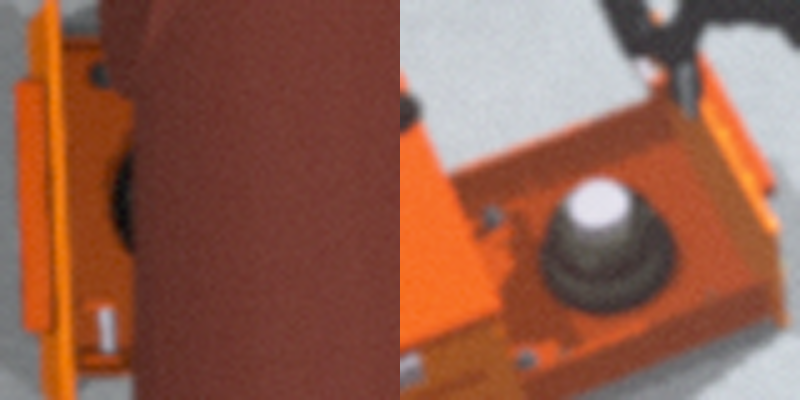

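The tray is out: the scene crop shows the tin's bright top at px (194,207.4) and the neck round it. The arm hides it in the top view. Now I'll go above the cap.

>>> drive_tool:
  steps:
    - [[0, 0, 0], [9.7, 13.8, -0.8], 1]
    - [[0, 0, 0], [9.7, 13.8, -0.8], 1]
    - [[0, 0, 0], [9.7, 13.8, -0.8], 1]
    - [[0, 0, 0], [9.7, 13.8, -0.8], 1]
    - [[0, 0, 0], [11.5, 21.6, 8.0], 1]
    - [[0, 0, 0], [11.5, 21.6, 8.0], 1]
    - [[0, 0, 0], [11.5, 21.6, 8.0], 1]
    - [[0, 0, 0], [11.5, 21.6, 8.0], 1]

```text
t: 4.25
eef_pos: [617.3, 232.5, 303.4]
orientation: [-0.747, -3.044, 0.004]
ft_force: [-1.2, 0.2, -1.2]
gripper_width: 85.4
grip_force: 0.0
```

```bash
python3 - <<'E'
from h import *
import pickle
did((0,0,0),(11.5,21.6,8))
go((621.5,228,300,152),(621.5,228,215,152))
c=cam('top');s=cam('scene');pickle.dump((c,s),open('out2.pkl','wb'))
u=w2px(c,[525,-77,54])[0].astype(int);v=w2px(s,[621,228,60])[0].astype(int);print(u,v)
f=lambda p,u:cv2.resize(p[u[1]-24:u[1]+24,u[0]-24:u[0]+24],(400,400),interpolation=cv2.INTER_CUBIC)
cv2.imwrite('pics/crop3.png',np.hstack([f(c['pixels'],u),f(s['pixels'],v)]))
E
```

```text
cmd [620.92 227.79 311.57] 152.02113372517124
turn [0.06 0.04 0.02] shift [-0.04  0.04  1.16]
turn [0.06 0.04 0.02] shift [-0.03  0.04  9.66]
meas 4.25 [617.33 232.46 303.43] F [-1.17  0.24 -1.25] [ 0.03  0.11 -0.02] w 85.3898703575157 0.0 q7 0.771786027840629
[334 240] [303 194]
```

View pics/crop3.png

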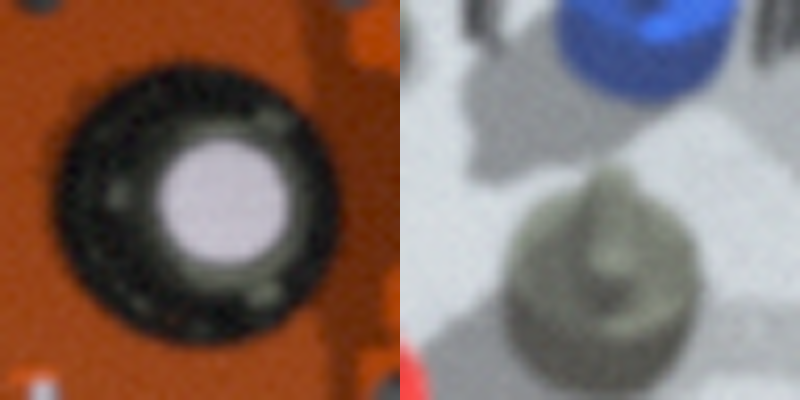

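The top crop shows the tin's white top at crop (225,202) and the three lugs at (270,118), (265,292) and (120,192). That gives me the lug angles directly.

```bash
python3 - <<'E'
from h import *
import pickle
c,s=pickle.load(open('out2.pkl','rb'))
o=lambda x,y:(310+x/8.333-.44,216+y/8.333-.44)
L=px2w(c,[o(270,118),o(265,292),o(120,192)],44.5);m=L.mean(0);print(L,m)
d=L-m;print(np.degrees(np.arctan2(d[:,1],d[:,0])),np.hypot(d[:,0],d[:,1]))
print('tin',px2w(c,o(225,202),64),'tin scene',px2w(s,(193.6,207.2),64))
# shell black ring 68mm, outer
print('shell ctr?',px2w(c,o(197,205),36))
sb=px2w(s,[(279+ (600-400)/8.333,170+ 180/8.333)],63);print('bar scene',sb)
go((621.5,228,300,152))
E
```

```text
[[549.01 -95.46  44.5 ]
 [501.42 -92.56  44.5 ]
 [528.38 -53.62  44.5 ]] [526.27 -80.54  44.5 ]
[ -33.25 -154.2    85.52] [27.2  27.61 27.01]
tin [[525.51 -78.65  64.  ]] tin scene [[529.07 -80.83  64.  ]]
shell ctr? [[525.1  -76.23  36.  ]]
bar scene [[610.97 230.88  63.  ]]
cmd [620.92 227.79 311.57] 152.02113372517124
turn [0.06 0.04 0.02] shift [-0.04  0.04  1.16]
meas 4.35 [619.12 227.13 308.66] F [ 0.78 -0.33 -0.11] [-0.03 -0.03  0.02] w 85.66468891030017 0.0 q7 0.7734314105520332
```

>>> drive_tool:
  steps:
    - [[0, 0, 0], [0, 0, 4], 0.8]
    - [[0, 0, 0], [0, 0, 7], 0.7]
    - [[0, 0, 0], [0, 0, 9.0], 0.7]
    - [[0, 0, 0], [0, 0, 9.6], 0.7]
    - [[0, 0, 0], [0, 0, 9.6], 0.7]
    - [[0, 0, 0], [0, 0, 9.6], 0]
    - [[0, 0, 0], [0, 0, 9.6], 0]
    - [[0, 0, 0], [0, 0, 9.6], 0]
  force: 80

```text
t: 5.02
eef_pos: [620.4, 225.7, 216.8]
orientation: [0.76, 3.046, 0.003]
ft_force: [0.3, -0.4, 0.4]
gripper_width: 24.2
grip_force: 0.1
```

>>> drive_tool:
  steps:
    - [[0, 0, 0], [0, 0, 0], 0]
    - [[0, 0, 0], [0, 0, 0], 0]
    - [[0, 0, 0], [0, 0, 0], 0]
    - [[0, 0, 0], [0, 0, 0], 0]
    - [[0, 0, 0], [0, 0, 0], 0]
    - [[0, 0, 0], [0, 0, 0], 0]
    - [[0, 0, 0], [0, 0, 0], 0]
    - [[0, 0, 0], [0, 0, 0], 0]

```text
t: 5.68
eef_pos: [620.4, 225.9, 216.9]
orientation: [0.76, 3.046, 0.003]
ft_force: [-1.1, -0.2, 7.2]
gripper_width: 16.2
grip_force: 79.8
```

```bash
python3 - <<'E'
from h import *
did((0,0,0),(0,0,9.6))
go((621,228,310,152),(570,50,310,148),(526,-79.5,310,146))
E
```

```text
cmd [621.03 227.85 215.57] 152.02113372517124
turn [0.06 0.04 0.02] shift [ 0.    0.02 -9.44]
turn [0.06 0.04 4.02] shift [ -3.84 -18.09  -9.46]
turn [0.06 0.04 6.02] shift [ -6.03 -31.59  -9.47]
meas 5.6833 [620.4  225.91 216.88] F [-1.12 -0.22  7.22] [-0.05  0.22 -0.06] w 16.23086696287041 79.81184005737305 q7 0.7977088476731876
```

>>> drive_tool:
  steps:
    - [[0, 0, 0], [0, 0, -3], 0]
    - [[0, 0, 0], [0, 0, -7.0], 0]
    - [[0, 0, 0], [0, 0, -11.0], 0]
    - [[0, 0, 2], [-1.5, -5.0, -12.0], 0]
    - [[0, 0, 3], [-2.5, -9.0, -12.0], 0]
    - [[0, 0, 4], [-3.3, -13.0, -12.0], 0]
    - [[0, 0, 5], [-4.0, -17.0, -12.0], 0]
    - [[0, 0, 6], [-4.7, -21.0, -12.0], 0]

```text
t: 6.35
eef_pos: [564.0, 23.8, 335.5]
orientation: [0.92, 3.003, 0.001]
ft_force: [0.8, -0.3, -0.8]
gripper_width: 15.9
grip_force: 78.7
```

>>> drive_tool:
  steps:
    - [[0, 0, 0], [0, -2.5, 0], 0]
    - [[0, 0, 0], [0, -5, 0], 0]
    - [[0, 0, 0], [0, -7, 0], 0]
    - [[0, 0, 0], [0, -9, 0], 0]
    - [[0, 0, 0], [0, -10, 0], 0]
    - [[0, 0, 0], [0, -10, 0], 0]
    - [[0, 0, 0], [0, -10, 0], 0]
    - [[0, 0, 0], [0, -10, 0], 0]

```text
t: 7.02
eef_pos: [509.6, -55.8, 334.7]
orientation: [0.916, 3.005, 0.001]
ft_force: [-0.2, 0.3, -1.6]
gripper_width: 16.2
grip_force: 78.7
```

```bash
python3 - <<'E'
from h import *
sync()
go((526.7,-79.8,325,146),(526.7,-79.8,275,146),(526.7,-79.8,261,146))
E
```

```text
cmd [509.62 -55.82 335.53] 146.09346064409038
turn [0.03 0.01 0.09] shift [-2.76 -1.04  1.05]
turn [0.03 0.01 0.09] shift [-2.75 -1.04  6.05]
turn [0.03 0.01 0.09] shift [-2.75 -1.04  7.45]
meas 7.0167 [509.62 -55.82 334.73] F [-0.16  0.28 -1.6 ] [-0.01 -0.04  0.02] w 16.20896394356083 78.71627926826477 q7 1.0541634787525134
```

>>> drive_tool:
  steps:
    - [[0, 0, 0], [-1.4, -0.5, 0], 0]
    - [[0, 0, 0], [-2.8, -1.0, 0.5], 0]
    - [[0, 0, 0], [-2.8, -1.0, 2], 0]
    - [[0, 0, 0], [-2.8, -1.0, 3.5], 0]
    - [[0, 0, 0], [-2.8, -1.0, 4.0], 0]
    - [[0, 0, 0], [-2.8, -1.0, 4.0], 0]
    - [[0, 0, 0], [-2.8, -1.0, 4.0], 0]
    - [[0, 0, 0], [-2.8, -1.0, 4.0], 0]

```text
t: 7.68
eef_pos: [527.1, -80.7, 295.4]
orientation: [0.917, 3.004, 0.0]
ft_force: [0.5, 0.4, -1.4]
gripper_width: 16.1
grip_force: 78.7
```

```bash
python3 - <<'E'
from h import *
sync()
go((526.7,-79.8,275,146),(526.7,-79.8,259,146))
s=cam('scene');v=w2px(s,[526,-80,80])[0].astype(int);print(v)
f=lambda p,u:cv2.resize(p[u[1]-30:u[1]+30,u[0]-40:u[0]+40],(800,600),interpolation=cv2.INTER_CUBIC)
cv2.imwrite('pics/crop4.png',f(s['pixels'],v))
E
```

```text
cmd [527.08 -80.72 296.19] 146.0383035749776
turn [0.03 0.04 0.04] shift [0.08 0.05 2.12]
turn [0.03 0.04 0.04] shift [0.09 0.05 3.72]
meas 7.6833 [527.08 -80.72 295.39] F [ 0.5   0.36 -1.42] [ 0.02  0.02 -0.03] w 16.11301980234054 78.68617415428162 q7 1.1449395347366536
[192 202]
```

View pics/crop4.png

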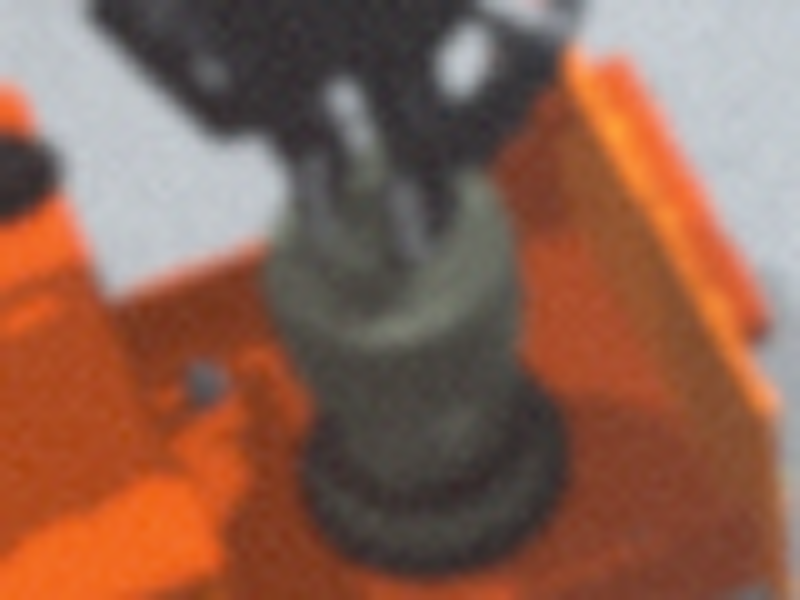

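The scene crop shows the cap hanging over the neck, its edges at crop x 268..522, and the shell's at x 305..567. I'll compare those with the projection.

```bash
python3 - <<'E'
from h import *
s=cam('scene')
f=lambda X,Y,z,r:(lambda q:((q[:,0]-152+.45)*10).round())(w2px(s,[[X+r*np.cos(a),Y+r*np.sin(a),z] for a in np.linspace(0,6.28,73)]))
for n,X,Y,z,r in(('cap',527,-80.5,112,34.5),('capmid',527,-80.5,95,34.5),('shell',526,-79.5,36,34),('shell low',526,-79.5,20,34)):
    q=f(X,Y,z,r);print(n,q.min(),q.max())
q=w2px(s,[[526,-80,60],[536,-80,60],[526,-70,60]]);print(q-q[0])
E
```

```text
cap 271.0 520.0
capmid 281.0 527.0
shell 318.0 551.0
shell low 327.0 557.0
[[ 0.    0.  ]
 [ 1.14  2.54]
 [ 3.28 -1.18]]
```

>>> drive_tool:
  steps:
    - [[0, 0, 0], [0, 0, 0.8], 0]
    - [[0, 0, 0], [0, 0, 1.6], 0]
    - [[0, 0, 0], [0, 0, 2.0], 0]
    - [[0, 0, 0], [0, 0, 2.4], 0]
    - [[0, 0, 0], [0, 0, 2.7], 0]
    - [[0, 0, 0], [0, 0, 2.9], 0]
    - [[0, 0, 0], [0, 0, 3.0], 0]
    - [[0, 0, 0], [0, 0, 3.0], 0]

```text
t: 8.45
eef_pos: [526.6, -81.2, 264.5]
orientation: [-0.919, -3.004, 0.0]
ft_force: [-0.5, 0.9, -1.0]
gripper_width: 15.9
grip_force: 78.7
```

>>> drive_tool:
  steps:
    - [[0, 0, 0], [0, 0, 0.1], 0]
    - [[0, 0, 0], [0, 0, 0.2], 0]
    - [[0, 0, 0], [0, 0, 0.3], 0]
    - [[0, 0, 0], [0, 0, 0.4], 0]
    - [[0, 0, 0], [0, 0, 0.5], 0]
    - [[0, 0, 0], [0, 0, 0.6], 0]
    - [[0, 0, 0], [0, 0, 0.6], 0]
    - [[0, 0, 0], [0, 0, 0.6], 0]

```text
t: 9.12
eef_pos: [527.0, -81.5, 260.8]
orientation: [0.919, 3.003, 0.002]
ft_force: [-8.4, 1.5, 23.0]
gripper_width: 16.3
grip_force: 82.2
```

>>> drive_tool:
  steps:
    - [[0, 0, 3], [0.1, -0.05, -0.15], 0]
    - [[0, 0, 9], [0.1, -0.05, -0.15], 0]
    - [[0, 0, 15], [0.1, -0.05, -0.15], 0]
    - [[0, 0, 21], [0.1, -0.05, -0.15], 0]
    - [[0, 0, 27], [0.1, -0.05, -0.15], 0]
    - [[0, 0, 33], [0.1, -0.05, -0.15], 0]
    - [[0, 0, 36], [0.1, -0.05, -0.15], 0]
    - [[0, 0, 36], [0.1, -0.05, -0.15], 0]

```text
t: 9.78
eef_pos: [526.2, -81.1, 261.1]
orientation: [1.806, 2.569, 0.002]
ft_force: [0.3, -0.4, 5.6]
gripper_width: 16.0
grip_force: 79.6
```

>>> drive_tool:
  steps:
    - [[0, 0, 4], [0, 0, 0.05], 0]
    - [[0, 0, 8], [0, 0, 0.1], 0]
    - [[0, 0, 12], [0, 0, 0.1], 0]
    - [[0, 0, 16], [0, 0, 0.1], 0]
    - [[0, 0, 20], [0, 0, 0.1], 0]
    - [[0, 0, 22], [0, 0, 0.1], 0]
    - [[0, 0, 22], [0, 0, 0.1], 0]
    - [[0, 0, 22], [0, 0, 0.1], 0]

```text
t: 10.45
eef_pos: [525.5, -80.9, 259.1]
orientation: [-2.258, -2.184, 0.0]
ft_force: [-0.2, -0.3, -1.7]
gripper_width: 16.1
grip_force: 78.6
```

```bash
python3 - <<'E'
from h import *
sync()
go((526,-81,250,86))
E
```

```text
cmd [525.46 -80.91 259.91] 88.07773806358212
turn [-0.    0.    2.08] shift [-0.01  0.05  0.99]
meas 10.45 [525.46 -80.91 259.11] F [-0.22 -0.3  -1.73] [ 0.04 -0.01 -0.01] w 16.13014649098578 78.63725781440735 q7 0.20260050363473617
```

The cap dropped into the gaps with no force. Next I'll press it down onto the seal.

>>> drive_tool:
  steps:
    - [[0, 0, 0], [0, 0, 0.2], 0]
    - [[0, 0, 0], [0, 0, 0.4], 0]
    - [[0, 0, 0], [0, 0, 0.6], 0]
    - [[0, 0, 0], [0, 0, 0.8], 0]
    - [[0, 0, 0], [0, 0, 0.95], 0]
    - [[0, 0, 0], [0, 0, 1.05], 0]
    - [[0, 0, 0], [0, 0, 1.05], 0]
    - [[0, 0, 0], [0, 0, 1.05], 0]

```text
t: 11.12
eef_pos: [525.7, -81.1, 249.1]
orientation: [-2.26, -2.183, -0.001]
ft_force: [-3.5, 1.0, 9.4]
gripper_width: 16.4
grip_force: 80.1
```

>>> drive_tool:
  steps:
    - [[0, 0, 5], [0, 0, 0], 0]
    - [[0, 0, 11], [0, 0, 0], 0]
    - [[0, 0, 17], [0, 0, 0], 0]
    - [[0, 0, 23], [0, 0, 0], 0]
    - [[0, 0, 29], [0, 0, 0], 0]
    - [[0, 0, 35], [0, 0, 0], 0]
    - [[0, 0, 41], [0, 0, 0], 0]
    - [[0, 0, 46], [0, 0, 0], 0]

```text
t: 11.78
eef_pos: [526.4, -81.2, 249.6]
orientation: [2.935, 1.118, 0.004]
ft_force: [0.9, 0.5, 8.6]
gripper_width: 16.1
grip_force: 80.0
```

```bash
python3 - <<'E'
from h import *
go()
s=status.get_state();o=s['orientation'];print(np.degrees(2*np.arctan2(o[1],o[0])))
E
```

```text
cmd [525.46 -80.91 259.91] 88.07773806358212
meas 11.7833 [526.37 -81.22 249.64] F [0.94 0.47 8.58] [-0.04 -0.06  0.2 ] w 16.08456917488711 79.97011184692383 q7 -0.5406794032984409
41.7213082116155
```

>>> drive_tool:
  steps:
    - [[0, 0, 3], [0, 0, 0.05], 0]
    - [[0, 0, 6], [0, 0, 0.05], 0]
    - [[0, 0, 9], [0, 0, 0.05], 0]
    - [[0, 0, 12], [0, 0, 0.05], 0]
    - [[0, 0, 14], [0, 0, 0.05], 0]
    - [[0, 0, 16], [0, 0, 0.05], 0]
    - [[0, 0, 18], [0, 0, 0.05], 0]
    - [[0, 0, 18], [0, 0, 0.05], 0]

```text
t: 12.45
eef_pos: [526.4, -81.2, 249.1]
orientation: [3.073, 0.651, 0.004]
ft_force: [0.1, -0.6, 8.9]
gripper_width: 16.0
grip_force: 80.1
```

```bash
python3 - <<'E'
from h import *
go()
s=status.get_state();o=s['orientation'];print(np.degrees(2*np.arctan2(o[1],o[0])))
E
```

```text
cmd [525.46 -80.91 259.91] 88.07773806358212
meas 12.45 [526.41 -81.19 249.11] F [ 0.09 -0.62  8.93] [-0.    0.02  0.07] w 15.970192625438798 80.06924986839294 q7 -0.8236023798561913
23.910166613875564
```

>>> drive_tool:
  steps:
    - [[0, 0, 1], [0, 0, 0], 0]
    - [[0, 0, 2], [0, 0, 0], 0]
    - [[0, 0, 3], [0, 0, 0], 0]
    - [[0, 0, 4], [0, 0, 0], 0]
    - [[0, 0, 5], [0, 0, 0], 0]
    - [[0, 0, 6], [0, 0, 0], 0]
    - [[0, 0, 6], [0, 0, 0], 0]
    - [[0, 0, 6], [0, 0, 0], 0]

```text
t: 13.12
eef_pos: [526.4, -81.1, 249.1]
orientation: [3.102, 0.492, 0.004]
ft_force: [0.9, -0.4, 10.1]
gripper_width: 16.3
grip_force: 80.1
```

```bash
python3 - <<'E'
from h import *
go()
s=status.get_state();o=s['orientation'];print(np.degrees(2*np.arctan2(o[1],o[0])))
E
```

```text
cmd [525.46 -80.91 259.91] 88.07773806358212
meas 13.1167 [526.44 -81.13 249.13] F [ 0.85 -0.36 10.07] [-0.02  0.02  0.16] w 16.262522558611064 80.07102012634277 q7 -0.9160965314283365
18.039177774030303
```

>>> drive_tool:
  steps:
    - [[0, 0, 1], [0, 0, 0], 0]
    - [[0, 0, 2], [0, 0, 0], 0]
    - [[0, 0, 3], [0, 0, 0], 0]
    - [[0, 0, 4], [0, 0, 0], 0]
    - [[0, 0, 5], [0, 0, 0], 0]
    - [[0, 0, 5], [0, 0, 0], 0]
    - [[0, 0, 5], [0, 0, 0], 0]
    - [[0, 0, 5], [0, 0, 0], 0]

```text
t: 13.78
eef_pos: [526.7, -81.0, 249.2]
orientation: [3.12, 0.359, 0.005]
ft_force: [1.0, 0.2, 7.5]
gripper_width: 16.4
grip_force: 80.2
```

```bash
python3 - <<'E'
from h import *
go()
s=status.get_state();o=s['orientation'];print(np.degrees(2*np.arctan2(o[1],o[0])))
E
```

```text
cmd [525.46 -80.91 259.91] 88.07773806358212
meas 13.7833 [526.68 -80.96 249.18] F [1.03 0.22 7.54] [-0.03 -0.3   0.85] w 16.438779579854064 80.22782564163208 q7 -0.9935413893381845
13.128991232324715
```

The torque of 0.85 N m means it has reached the stop. I'll ease off, let the seal lift the cap into its recess, and release.

>>> drive_tool:
  steps:
    - [[0, 0, -2], [0, 0, -0.1], 0]
    - [[0, 0, -2], [0, 0, -0.2], 0]
    - [[0, 0, -2], [0, 0, -0.3], 0]
    - [[0, 0, -2], [0, 0, -0.4], 0]
    - [[0, 0, -2], [0, 0, -0.4], 0]
    - [[0, 0, -2], [0, 0, -0.4], 0]
    - [[0, 0, -2], [0, 0, -0.4], 0]
    - [[0, 0, -2], [0, 0, -0.4], 0]

```text
t: 14.45
eef_pos: [526.5, -81.0, 252.8]
orientation: [3.114, 0.41, 0.004]
ft_force: [5.8, -0.3, 3.4]
gripper_width: 15.9
grip_force: 79.1
```

>>> drive_tool:
  steps:
    - [[0, 0, 0], [0, 0, 0], 0.5]
    - [[0, 0, 0], [0, 0, 0], 0.5]
    - [[0, 0, 0], [0, 0, 0], 0.5]
    - [[0, 0, 0], [0, 0, 0], 0.5]
    - [[0, 0, 0], [0, 0, -1], 0.5]
    - [[0, 0, 0], [0, 0, -3], 0.5]
    - [[0, 0, 0], [0, 0, -6], 0.5]
    - [[0, 0, 0], [0, 0, -9.0], 0.5]

```text
t: 15.12
eef_pos: [524.9, -81.3, 343.2]
orientation: [3.114, 0.408, -0.003]
ft_force: [1.1, 0.4, 0.6]
gripper_width: 42.8
grip_force: 0.0
```

```bash
python3 - <<'E'
from h import *
sync()
go((560,90,350,None),(527,110,280,None))
s=status.get_state();o=s['orientation'];print(np.degrees(2*np.arctan2(o[1],o[0])),s['joint_positions'])
c=cam('scene');v=w2px(c,[526,-80,60])[0].astype(int)
f=lambda p,u:cv2.resize(p[u[1]-30:u[1]+30,u[0]-40:u[0]+40],(800,600),interpolation=cv2.INTER_CUBIC)
cv2.imwrite('pics/crop5.png',f(c['pixels'],v));q=w2px(c,[[526,-80,75],[526,-80,99],[526,-80,81]]);print((q-v+[40.45,30.45])*10)
E
```

```text
cmd [524.92 -81.34 344.04] 14.93800583125819
turn [0.02 0.12 0.  ] shift [  7.81 -15.65  -0.62]
turn [0.02 0.12 0.  ] shift [  5.15 -18.44   6.39]
meas 15.1167 [524.92 -81.34 343.24] F [1.13 0.37 0.65] [ 0.01 -0.    0.01] w 42.78053471977297 0.0 q7 -1.077747624879319
14.938026198795487 [-0.79  0.19  0.96  1.87 -0.16  1.17 -1.08]
[[404.43 274.54]
 [392.51 222.64]
 [401.49 261.73]]
```

View pics/crop5.png

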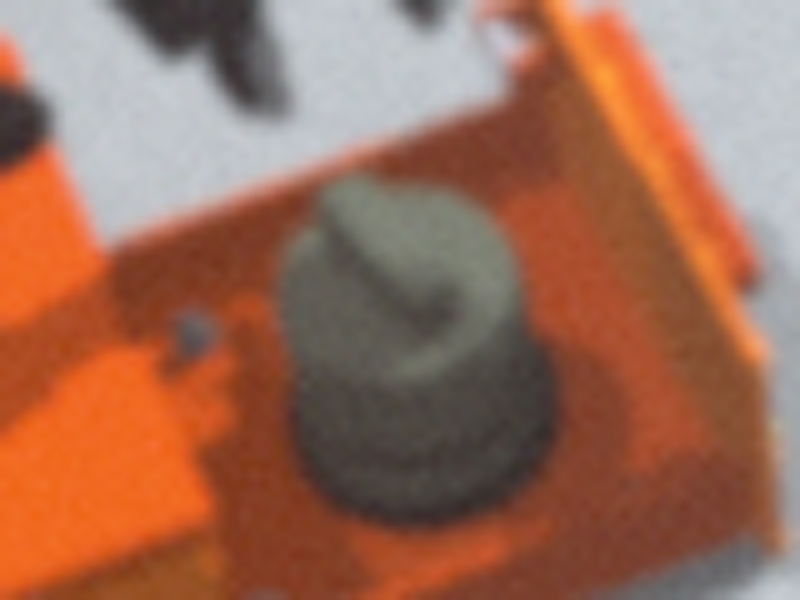

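The cap sits low, level and centred, with its shoulder ellipse at about crop (402,282) against (404,274) predicted. The TCP stood at 252.8 at rest, so the mouth is about 36 mm up, which is home. Next comes the lip.

```bash
python3 - <<'E'
from h import *
go((526,55,345,None),(526,55,345,90),(526,55,256,90))
E
```

```text
cmd [524.92 -81.34 344.04] 14.93800583125819
turn [0.02 0.12 0.  ] shift [  3.62 -13.15  -0.11]
turn [ -0.06   0.11 -75.06] shift [  3.62 -13.15  -0.11]
turn [ -0.06   0.11 -75.06] shift [  3.64 -13.15   8.79]
meas 15.1667 [526.72 -82.42 349.06] F [ 2.93 -3.13  3.95] [-0.12 -0.25 -0.03] w 42.782957567732346 0.0 q7 -1.080239537975372
```

>>> drive_tool:
  steps:
    - [[0, 0, -7], [0.8, -3, 0], 0]
    - [[0, 0, -14], [1.6, -6, 0], 0]
    - [[0, 0, -21], [2.4, -9.0, 0], 0]
    - [[0, 0, -28], [3.0, -11.5, 0], 0]
    - [[0, 0, -35], [3.6, -13.2, 0], 0]
    - [[0, 0, -42], [3.6, -13.2, 0], 0]
    - [[0, 0, -49], [3.6, -13.2, 0], 0]
    - [[0, 0, -56], [3.6, -13.2, 0], 0]

```text
t: 15.83
eef_pos: [526.0, 56.1, 342.6]
orientation: [2.551, 1.833, -0.0]
ft_force: [-0.5, -0.3, 0.6]
gripper_width: -0.0
grip_force: 0.0
```

>>> drive_tool:
  steps:
    - [[0, 0, -6], [0, 0, 2], 0]
    - [[0, 0, -12], [0, 0, 4], 0]
    - [[0, 0, -18.5], [0, 0, 6], 0]
    - [[0, 0, -18.5], [0, 0, 7], 0]
    - [[0, 0, -18.5], [0, 0, 8], 0]
    - [[0, 0, -18.5], [0, 0, 8.6], 0]
    - [[0, 0, -18.5], [0, 0, 8.6], 0]
    - [[0, 0, -18.5], [0, 0, 8.6], 0]

```text
t: 16.5
eef_pos: [526.4, 55.8, 256.6]
orientation: [2.233, 2.209, 0.0]
ft_force: [0.4, 0.8, -0.2]
gripper_width: 0.0
grip_force: 0.0
```

```bash
python3 - <<'E'
from h import *
sync()
go((525.5,20,256,90),(527,-90,256,90),(527.8,-135,256,90))
E
```

```text
cmd [526.37  55.77 257.41] 89.38173197386105
turn [ 0.02  0.01 -0.62] shift [-3.58 -0.05  0.14]
turn [ 0.02  0.01 -0.62] shift [-14.58   0.22   0.14]
turn [ 0.02  0.01 -0.62] shift [-19.07   0.35   0.14]
meas 16.5 [526.37  55.77 256.61] F [ 0.42  0.84 -0.19] [0.02 0.01 0.01] w 0.020092918245416147 0.0 q7 -0.01919701012826736
```

Now the push, along tool -x.

>>> drive_tool:
  steps:
    - [[0, 0, 0], [-1.5, 0, 0.1], 0]
    - [[0, 0, 0], [-3, 0, 0.1], 0]
    - [[0, 0, 0], [-3.8, 0, 0.1], 0]
    - [[0, 0, 0], [-4.6, 0, 0.1], 0]
    - [[0, 0, 0], [-5.6, 0, 0.1], 0]
    - [[0, 0, 0], [-6.6, 0, 0.1], 0]
    - [[0, 0, 0], [-7.6, 0, 0.1], 0]
    - [[0, 0, 0], [-8.6, 0, 0.1], 0]

```text
t: 17.17
eef_pos: [526.7, -28.3, 256.3]
orientation: [2.229, 2.213, 0.008]
ft_force: [3.8, 8.3, -2.0]
gripper_width: 0.1
grip_force: 4.4
```

>>> drive_tool:
  steps:
    - [[0, 0, 0], [-1, 0, 0], 0]
    - [[0, 0, 0], [-2, 0, 0], 0]
    - [[0, 0, 0], [-3, 0, 0], 0]
    - [[0, 0, 0], [-4, 0.1, 0], 0]
    - [[0, 0, 0], [-5, 0.1, 0], 0]
    - [[0, 0, 0], [-6, 0.1, 0], 0]
    - [[0, 0, 0], [-6.5, 0.2, 0], 0]
    - [[0, 0, 0], [-7, 0.2, 0], 0]

```text
t: 17.83
eef_pos: [528.0, -98.6, 256.4]
orientation: [2.23, 2.213, 0.006]
ft_force: [1.7, 8.3, 3.0]
gripper_width: -0.1
grip_force: 4.2
```

>>> drive_tool:
  steps:
    - [[0, 0, 0], [-0.6, 0, 0], 0]
    - [[0, 0, 0], [-1.2, 0, 0], 0]
    - [[0, 0, 0], [-1.8, 0, 0], 0]
    - [[0, 0, 0], [-2.3, 0, 0], 0]
    - [[0, 0, 0], [-2.7, 0, 0], 0]
    - [[0, 0, 0], [-3.0, 0, 0], 0]
    - [[0, 0, 0], [-3.2, 0, 0], 0]
    - [[0, 0, 0], [-3.3, 0, 0], 0]

```text
t: 18.5
eef_pos: [528.2, -131.3, 256.5]
orientation: [2.229, 2.212, 0.007]
ft_force: [5.8, 7.8, 1.4]
gripper_width: -0.0
grip_force: 3.9
```

>>> drive_tool:
  steps:
    - [[0, 0, 0], [-0.1, 0, 0], 0]
    - [[0, 0, 0], [-0.2, 0, 0], 0]
    - [[0, 0, 0], [-0.3, 0, 0], 0]
    - [[0, 0, 0], [-0.35, 0, 0], 0]
    - [[0, 0, 0], [-0.4, 0, 0], 0]
    - [[0, 0, 0], [-0.45, 0, 0], 0]
    - [[0, 0, 0], [-0.5, 0, 0], 0]
    - [[0, 0, 0], [-0.5, 0, 0], 0]

```text
t: 19.17
eef_pos: [528.5, -133.0, 256.4]
orientation: [-2.224, -2.214, -0.011]
ft_force: [2.2, 21.2, 7.4]
gripper_width: -0.2
grip_force: 10.3
```

>>> drive_tool:
  steps:
    - [[0, 0, 0], [-0.1, 0, 0], 0]
    - [[0, 0, 0], [-0.2, 0, 0], 0]
    - [[0, 0, 0], [-0.2, 0, 0], 0]
    - [[0, 0, 0], [-0.2, 0, 0], 0]
    - [[0, 0, 0], [-0.2, 0, 0], 0]
    - [[0, 0, 0], [-0.2, 0, 0], 0]
    - [[0, 0, 0], [-0.2, 0, 0], 0]
    - [[0, 0, 0], [-0.2, 0, 0], 0]

```text
t: 19.83
eef_pos: [528.6, -133.5, 256.4]
orientation: [-2.221, -2.214, -0.013]
ft_force: [0.6, 26.2, 10.3]
gripper_width: 0.3
grip_force: 13.3
```

Moving it 0.5 mm took 26 N, so it is at the hard stop. I'll back off slowly and check that it stays shut.

>>> drive_tool:
  steps:
    - [[0, 0, 0], [0.5, 0, 0], 0]
    - [[0, 0, 0], [0.9, 0, 0], 0]
    - [[0, 0, 0], [1.2, 0, 0], 0]
    - [[0, 0, 0], [1.5, 0, 0], 0]
    - [[0, 0, 0], [1.8, 0, 0], 0]
    - [[0, 0, 0], [2.1, 0, 0], 0]
    - [[0, 0, 0], [2.4, 0, 0], 0]
    - [[0, 0, 0], [2.7, 0, 0], 0]

```text
t: 20.5
eef_pos: [526.5, -113.2, 255.1]
orientation: [-2.232, -2.211, 0.0]
ft_force: [0.8, -0.1, 0.9]
gripper_width: 0.3
grip_force: 0.0
```

>>> drive_tool:
  steps:
    - [[0, 0, 0], [3, 0, 0], 0]
    - [[0, 0, 0], [6, 0, 0], 0]
    - [[0, 0, 0], [10, 0, 0], 0]
    - [[0, 0, 0], [14, 0, -2], 0]
    - [[0, 0, 0], [17, 0, -6], 0]
    - [[0, 0, 0], [19, 0, -10], 0]
    - [[0, 0, 0], [19, 0, -12], 0]
    - [[0, 0, 0], [19, 0, -12], 0]

```text
t: 21.17
eef_pos: [529.7, 79.3, 381.2]
orientation: [2.226, 2.213, 0.013]
ft_force: [0.8, -0.8, -0.1]
gripper_width: 0.1
grip_force: 0.0
```

```bash
python3 - <<'E'
from h import *
c=cam('scene','end.png')
E
```

```text
(no output)
```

View pics/end.png

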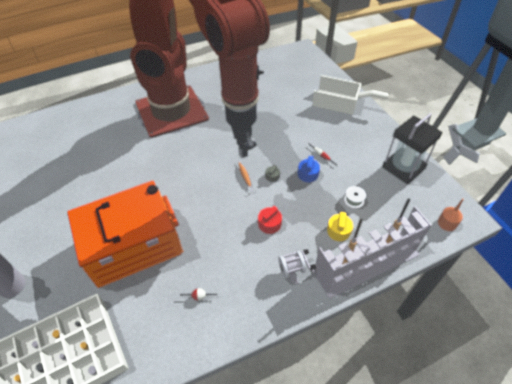

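The tray stays shut (lip at about (172,217), as at the start), the bystanders haven't moved, and the arm is clear. I'm handing it in.

```bash
python3 -c "
from cell import workorder
print(workorder.finish_job())"
```

```text
the job is handed in; nothing more can be done
None
```

I handed the job in at about 21 s of the 72 s allowed: the tray popped out, the larger cap is locked over the tin, and the tray is pushed shut and stayed shut when I backed off; the hand-in returned no verdict.

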